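Latch the standing tool case

ROBOT

A 6-joint arm with a two-finger parallel gripper is mounted at the origin on the work surface. World frame = base frame: x ahead of the robot, y to its left, z up, the work surface at z = 0. Lengths are in m, angles in rad, forces in N, time in s.
With the tool pointing down it reaches from about 0.35 to 0.85 m from the base axis. Payload 8.1 kg.
Tool frame: the origin (TCP) lies between the finger pads; the fingertips stand 11 mm ahead of it and the grasp point (between the pads) lies 8 mm behind it (robot.tips_ahead is the distance from the TCP to the fingertips, in m); z points along the fingers, y is the line along which they close (so a half turn about z gives the same grasp; the last joint's range is limited). The gripper opens to 93 mm and grips with 3 to 60 N. Pads are 15 mm wide; open, the fingers measure 128 mm over their backs; the gripper's body (75 mm by 188 mm) begins 65 mm behind the grasp point.
Start: joints at [-1.209, 0.13, 1.488, -0, 1.523, -0.085], TCP at [0.259, -0.541, 0.23] pointing down, gripper open.
Joint ranges: [-2.96, 2.96], [-0.89, 2.26], [0.02, 2.5], [-1.34, 4.48], [0, 2.73], [-2.66, 2.66]. Speed limits (rad/s): [2.39, 2.39, 2.79, 3.14, 3.14, 3.14].

INTERFACE

Orientations are given as a rotation vector (axis times angle).
In Python, from plant import robot gives the robot as it stands. The module is installed in compiled form; this text tells all that it offers.
- The arm moves only by the tool move_arm, never from a script. Its argument "deltas" is one flat list of numbers, 7 for each row, row after row: the shift along the tool's x, y, z in m, then the turn, a rotation vector about the tool's x, y, z in rad, then the opening, from 0 (shut) to 1 (fully open). A call has 1 to 12 rows; each row is the pose to reach, as a shift and turn from the pose commanded when the call began, along the tool's axes at that moment; what a row does not reach only later rows make up. A row lasts 1/8 s, in which the tool goes at most 62.5 mm and 10.7 degrees, less where a joint would pass 70% of its speed; a pose out of reach is approached as far as the arm can. A call with a gripper value outside its range is refused whole. The fingers move at their own pace and stop on an object; "squeeze" is the grip in N (left out, the last holds). Time passes only in rows, so rows that repeat a pose let the fingers close. It gives the time, the measured TCP pose, the force, the opening and the grip force at its end, in the units of the state.
- robot.read_state(): the state, without advancing time (a new reading comes with each control period).
- robot.read_camera(name): name is "scene" or "top"; returns (picture, depth): 384x512x3 uint8, red, green, blue; 384x512 float32, m along the optical axis (not along the pixel's ray), 0 where there is no reading.
- robot.camera_model(name): a dict with "K" (3x3 intrinsics, pixels), "R" (3x3) and "t" (3): a world point X has camera coordinates R X + t. Camera axes: x right, y down, z forward; pixel columns grow to the right and rows downward; lengths in m; the calibration is good to about 2 mm. A picture is of the moment at which its call begins. camera_model takes no time and is no camera call.
- robot.close_job(): hands the job in; it is judged then, once.
Trained networks look in the newest picture that a camera, given by its name, has taken for a name from the list of things; names that differ only in an ending like _2 or _b are one class to them, and where a whole thing is asked for, a point or a joint stands for the part that bears it (a point fixed in the world has none). Each returns a list of dicts, best first, with "confidence" (0 to 1); they miss things now and then, are a little off and sometimes report something else, mostly with a low value. They report only what shows in the picture. A call takes as long as a camera call.
- robot.recognise(camera, label): "uv" ([column, row] in pixels, amid what is visible of it).
The state is a dict: "t": time; "q": joint angles; "dq": joint speeds; "joint_torque": joint torques, N m; "tool_pos": TCP position; "orientation": TCP orientation; "force": force on the tool from outside, world axes, zero at the start; "wrist_torque": the same for the moment, N m; "opening": finger opening in m; "gripper_force": force on a finger pad.
Only numpy, scipy, OpenCV 4.12 (cv2) and the standard library are available. Lean on these libraries where they do the work, as an engineer would, in place of code of your own. Each camera call takes 0.05 s, during which the arm holds its last target. There are 200 camera calls.

TASK

The lid of the blue tool case stands ajar. Take the latch's wire loop by its orange pull, hook its bar under the lip of the brass keeper on the lid and draw it back gently until you feel it bear firmly on the hook (about 8 N, without dragging the lid in), and only then let go and press the lever down over centre until it lies fully home. Do not force anything and leave the other things where they are.

Things in the scene. Friction and masses are not known exactly. Their poses are not given: they have to be found in the camera images.
- case: Blue tool case stood on its hinge side, fixed, 320 mm along its y, 180 mm tall, top face level. Origin on the bench right below the latch pivot. x: level, across the seam from the case's body to the lid and keeper; y along the seam; z up. Body from x -80 to +22 mm, lid from +28 to +74 mm (9 mm farther at the top while ajar). The latch lies in the case's plane y = 0.
- pivot (a point): Axis of the latch lever (along the case's y), on the case, 14 mm above its top face. Axes as the case's. The loop's hinge pin sits on the lever 18 mm from here, in a direction (45 deg + lever joint value) above the case's +x, turning towards +z.
- lever (a joint): Steel lever with a red end. Its direction from the pivot stands (35 deg + joint value) above the case's +x: leans to the keeper at 0, upright at 0.96 rad, flat and pointing away from the keeper at 2.53 rad (home, firm stop). Friction 0.03 N m, stays where left. With the loop hooked it takes up to about 5 N at the red end, passes over centre at about 2.1 rad, then snaps home.
- lever_tip (a point): Middle of the end of the lever, 62 mm from the pivot. The lever is a strip 20 mm wide (along y) and 5 mm thick (6 mm at the red end).
- loop: Steel wire loop, 37 mm wide along y. Origin on its hinge pin on the lever; x along its two 4.4 mm arms (at y +-16 mm) to the bar, y as the case's y. Swings with little friction (0.025 N m), stays where put; pulling it also swings the lever. Keep the pull within 91 mm of the pivot: stretched straight (95 mm) the two links can fold the wrong way and jam.
- bar (a point): Middle of the loop's cross bar: 5 mm round, along y, 62 mm from the loop's origin along the loop's x. It must come down beyond the lip (+x side) and be drawn back (-x) under it, where it fits with 3 mm to spare in height.
- grip (a point): Centre of the orange pull on the loop, a cylinder lying along y, 18 mm long and 12 mm thick, on a stem from the bar: in the loop's frame 10 mm farther along x and 26 mm along z than the bar (28 mm away). Pinched along y by its two flat ends (25 N is plenty) it turns between the fingers as the loop swings.
- lid: Lid, 320 mm along y, 46 mm deep, hinged at the bottom. The gasket holds it ajar against a stop, its top 9 mm out from shut towards +x; pulled shut at the top it starts to move at 12 N and takes 1.6 N more per mm. On its top, in the plane y = 0, it carries a springy 3 mm black rubber pad (3 N per mm) with the brass keeper, a hook 18 mm wide along y. Axes as the case's when shut.
- seat (a point): On the lid, 3 mm above the keeper's rubber pad: nominal centre of the bar when seated. The hook's 6 mm post stands on its -x side, nominally 2.5 mm off, with a 3.5 mm thick lip on top, 8 to 11.5 mm above the pad, reaching 4.5 mm past the post to +x. The hook is bolted through slots: its true place is up to 4.5 mm off along x either way, not measured; feel for it.
- tape: Yellow ring of tape, 72 mm across, 20 mm high, on top of the case to one side of the latch; leave alone.
- socket: Steel socket, 26 mm across, 30 mm high, on top of the case to the other side; leave alone.
- spray: Blue spray can 65 mm across, 200 mm tall, behind the case; leave alone.
- tin: White jar with green cap, 80 mm across, 100 mm tall, behind the case; leave alone.
- bin: Open yellow bin 120 x 160 x 70 mm behind the case; leave alone.
- wrench: Wrench lying on the bench, right; leave alone.
- screwdriver: Screwdriver with red handle lying on the bench, left; leave alone.
- brush: Brush lying on the bench, right; leave alone.

How it is judged:
By the outcome, as a careful person would: the job done as asked, in the order asked, and still so for the second after the job is handed in, with the robot touching nothing.
It also fails if it takes over 72 s, if anything falls off the work surface, if the arm or the gripper's body presses on something with over 40 N, if the wrist force passes 120 N, or if a joint passes its speed limit or range.

## Working session

There is one attempt and no reset: what is moved stays moved. The work goes in short steps, Python scripts to look and compute and a tool call to move; the robot and the scene stay as the last step left them, time stands still between calls to the robot, and variables do not carry over. Pictures are saved under pics/ and viewed, at most 10 in all, crops included, and the job is handed in when it is done.

Besides the shell and the picture viewer there is one more tool, called after ">>>" as a command line: name --argument value ..., lists and objects as JSON in quotes. move_arm: Moves the arm, as the interface text tells. Its arguments: {"type":"object","properties":{"deltas":{"type":"array","items":{"type":"number"}},"squeeze":{"type":"number"}},"required":["deltas"]}

```bash
mkdir -p pics; cat > h.py <<'E'
import numpy as np, cv2
from plant import robot
from scipy.spatial.transform import Rotation as R
def P(cam,uv,d):
    m=robot.camera_model(cam);K=np.array(m["K"]);c=np.linalg.inv(K)@np.array([uv[0],uv[1],1])*d
    return np.array(m["R"]).T@(c-np.array(m["t"]))
def proj(cam,X):
    m=robot.camera_model(cam);c=np.array(m["R"])@X+np.array(m["t"]);p=np.array(m["K"])@c
    return p[:2]/p[2]
def tri(obs):
    A=[];b=[]
    for cam,uv in obs:
        m=robot.camera_model(cam);M=np.array(m["K"])@np.c_[m["R"],m["t"]]
        for k in (0,1):
            r=M[k]-uv[k]*M[2];A.append(r[:3]/np.linalg.norm(r[:3]));b.append(-r[3]/np.linalg.norm(r[:3]))
    s=np.linalg.lstsq(np.array(A),np.array(b),rcond=None);return s[0]
E
python3 - <<'E'
from h import *
np.set_printoptions(precision=4,suppress=True)
s=robot.read_state();print(s["tool_pos"],s["orientation"],s["force"],s["opening"],robot.tips_ahead)
for c in("scene","top"):
    im,d=robot.read_camera(c);cv2.imwrite(f"pics/{c}0.png",im[:,:,::-1]);np.save(f"{c}.npy",d);np.save(f"{c}i.npy",im)
    m=robot.camera_model(c);print(c,np.array(m["K"])[0,0],-np.array(m["R"]).T@m["t"])
    for l in("case","lever","lever_tip","pivot","loop","bar","grip","lid","seat","tape","socket","spray"):
        for r in robot.recognise(c,l)[:2]:
            u=np.array(r["uv"]);dd=d[int(u[1]),int(u[0])];print(l,round(r["confidence"],2),u,P(c,u,dd) if dd else None)
E
```

```text
[ 0.259  -0.5406  0.2286] [-3.0617 -0.6956  0.0004] [ 0.9672 -0.6878 -0.0786] 0.09253823116272539 0.011
scene 419.4183384208879 [1.3585 0.1642 0.9034]
case 0.74 [391.5 197.4] [0.4071 0.3959 0.0203]
case 0.64 [246.7 192.6] [0.6185 0.0013 0.1718]
lever 0.73 [246.9 153.3] [ 0.5773 -0.0049  0.2643]
lever_tip 0.63 [248.3 152.8] [ 0.5468 -0.0079  0.2415]
pivot 0.93 [248.  193.2] [0.6151 0.0039 0.167 ]
pivot 0.53 [175.7 258.2] [ 0.7876 -0.1412  0.0868]
loop 0.46 [244.8 153.5] [ 0.5479 -0.0167  0.2388]
bar 0.65 [245.4 153.7] [ 0.5487 -0.015   0.2391]
grip 0.66 [197.4 161.5] [ 0.5666 -0.1385  0.2098]
lid 0.71 [251.  205.9] [0.6169 0.0115 0.1243]
seat 0.75 [246.6 207.6] [0.6186 0.0001 0.1175]
tape 0.96 [286.2 158. ] [0.475  0.0816 0.1799]
spray 0.63 [308.2 259.7] [0.7751 0.1731 0.1418]
top 406.9113290589283 [ 0.5069 -0.0001  1.4526]
case 0.85 [270.9 210.3] [ 0.5374 -0.0292  0.2164]
lever 0.47 [264.  208.4] [ 0.5414 -0.0078  0.2567]
lever_tip 0.49 [267.3 195. ] [ 0.5855 -0.0173  0.186 ]
pivot 0.73 [268.8 210.3] [ 0.5372 -0.0228  0.216 ]
pivot 0.46 [260.6 191.8] [0.5951 0.0038 0.1823]
loop 0.53 [259.5 195.8] [0.5785 0.0065 0.2492]
bar 0.58 [266.3 194.5] [ 0.5827 -0.0134  0.2529]
grip 0.63 [142.7 247.6] [0.3967 0.417  0.0004]
grip 0.59 [264.3 198.9] [ 0.5679 -0.0077  0.2842]
lid 0.98 [261.6 191.7] [0.5956 0.0007 0.1817]
seat 0.59 [262.7 193.4] [ 0.5903 -0.0029  0.1824]
tape 0.62 [233.8 239.1] [0.4459 0.0819 0.1935]
socket 0.56 [310.7 205.6] [ 0.5556 -0.1505  0.2091]
spray 0.81 [210.2 146.2] [0.7314 0.1648 0.1991]
```

```bash
python3 - <<'E'
import cv2
a=cv2.imread("pics/scene0.png")[100:260,140:350];b=cv2.imread("pics/top0.png")[140:290,170:370]
a=cv2.resize(a,(788,600),interpolation=cv2.INTER_CUBIC);b=cv2.resize(b,(800,600),interpolation=cv2.INTER_CUBIC)
cv2.imwrite("pics/sc.png",a);cv2.imwrite("pics/tc.png",b)
E
```

```text
(no output)
```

View pics/sc.png

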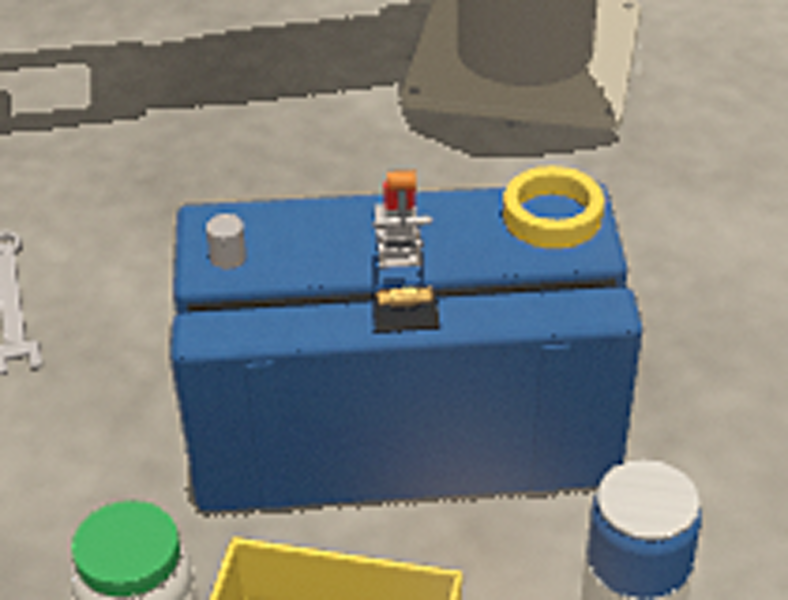

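View pics/tc.png

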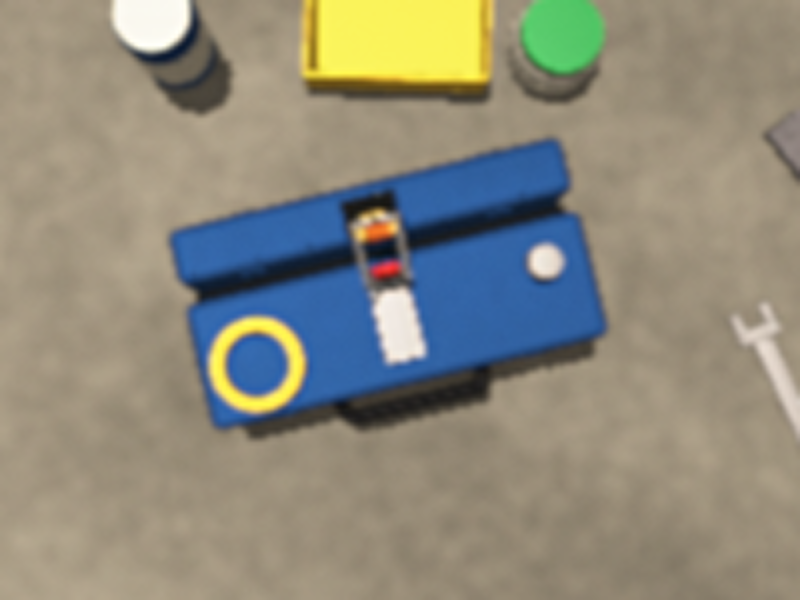

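```bash
cat > seg.py <<'E'
from h import *
np.set_printoptions(precision=4,suppress=True)
def cents(box={"scene":(225,265,130,200),"top":(240,285,175,250)},save=None):
    out={}
    for c in("scene","top"):
        im,d=robot.read_camera(c)
        if save: cv2.imwrite(f"pics/{save}_{c}.png",im[:,:,::-1])
        h=cv2.cvtColor(im,cv2.COLOR_RGB2HSV_FULL).astype(int);u0,u1,v0,v1=box[c]
        H,S,V=h[...,0]*360/255,h[...,1],h[...,2]
        for n,m in(("red",((H<10)|(H>345))&(S>140)&(V>90)),("orange",(H>=12)&(H<33)&(S>170)&(V>110)),("brass",(H>=33)&(H<55)&(S>90)&(V>110))):
            mm=np.zeros_like(m);mm[v0:v1,u0:u1]=m[v0:v1,u0:u1]
            v,u=np.nonzero(mm)
            if len(u): 
                out[c,n]=np.array([u.mean(),v.mean()]);dd=np.median(d[v,u]);print(c,n,len(u),out[c,n],u.min(),u.max(),v.min(),v.max(),P(c,out[c,n],dd))
    for n in("red","orange","brass"):
        if("scene",n)in out and("top",n)in out:
            X=tri([("scene",out["scene",n]),("top",out["top",n])]);print(n,X,"res",proj("scene",X)-out["scene",n],proj("top",X)-out["top",n])
    return out
E
python3 - <<'E'
from seg import *
cents()
m=robot.camera_model("top");d=np.load("top.npy");im=np.load("topi.npy")
v,u=np.mgrid[0:384,0:512];K=np.array(m["K"])
C=np.stack([(u-K[0,2])/K[0,0]*d,(v-K[1,2])/K[1,1]*d,d],-1);W=(C-m["t"])@np.array(m["R"])
mk=(abs(W[...,2]-.18)<.012)&(W[...,0]<.68)&(W[...,0]>.4)&(abs(W[...,1])<.25)
print("zmed",np.median(W[mk][:,2]),mk.sum())
r=cv2.minAreaRect((W[mk][:,:2]*1000).astype(np.float32));print(r)
a=np.deg2rad(r[2]);
# robust edges
yaw=a if abs(a)<.8 else a-np.pi/2
ex=np.array([np.cos(yaw),np.sin(yaw)]);ey=np.array([-ex[1],ex[0]])
Q=W[mk][:,:2];px=Q@ex;py=Q@ey
for t in(0,.2,.5,1):print(t,np.percentile(px,[t,100-t]),np.percentile(py,[t,100-t]))
print("yaw",yaw)
h,e=np.histogram(px,np.arange(px.min(),px.max(),.004));print(np.c_[e[:-1],h].T)
# scene fused pts
E
```

```text
scene red 24 [245.25   152.5833] 242 249 149 155 [ 0.5497 -0.0151  0.2434]
scene orange 26 [246.2692 148.    ] 243 250 146 150 [ 0.5776 -0.0061  0.2806]
scene brass 50 [247.3  178.52] 240 254 177 180 [ 0.5848 -0.0037  0.1888]
top red 23 [265.9565 207.0435] 263 269 200 209 [ 0.5456 -0.0135  0.2556]
top orange 21 [264.0952 197.5714] 261 267 196 199 [ 0.5718 -0.007   0.2832]
top brass 69 [251.4348 216.0725] 240 269 192 241 [0.5183 0.0297 0.1991]
red [ 0.5463 -0.0147  0.2408] res [ 0.4366 -0.0012] [ 0.3643 -0.0645]
orange [ 0.5722 -0.0072  0.2763] res [ 0.0493 -0.0001] [ 0.0406 -0.0071]
brass [0.5244 0.0078 0.1385] res [ 8.8162 -0.4436] [ 7.2974 -1.491 ]
zmed 0.17958839135793464 4507
((538.1368408203125, -16.897598266601562), (162.09552001953125, 319.8982849121094), 15.516427993774414)
0 [0.433  0.5951] [-0.3202 -0.0003]
0.2 [0.4333 0.5947] [-0.319  -0.0014]
0.5 [0.4338 0.594 ] [-0.3174 -0.0029]
1 [0.4345 0.5932] [-0.316  -0.0044]
yaw 0.2708127566399817
[[  0.433   0.437   0.441   0.445   0.449   0.453   0.457   0.461   0.465
    0.469   0.473   0.477   0.481   0.485   0.489   0.493   0.497   0.501
    0.505   0.509   0.513   0.517   0.521   0.525   0.529   0.533   0.537
    0.541   0.545   0.549   0.553   0.557   0.561   0.565   0.569   0.573
    0.577   0.581   0.585   0.589]
 [117.    132.    119.    111.    115.    117.    118.    124.    120.
  122.    121.    125.    120.    119.    118.    108.    105.     99.
  100.    108.    112.    121.    118.    111.    120.    102.     95.
    1.     16.    118.    121.    118.    114.    114.    130.    130.
  125.    128.    122.    124.   ]]
```

```bash
python3 - <<'E'
from seg import *
from scipy.optimize import minimize
m=robot.camera_model("top");d=np.load("top.npy");im=np.load("topi.npy").astype(int)
v,u=np.mgrid[0:384,0:512];K=np.array(m["K"]);Rm=np.array(m["R"]);t=np.array(m["t"])
# intersect pixel rays with z=.18
ray=np.stack([(u-K[0,2])/K[0,0],(v-K[1,2])/K[1,1],np.ones_like(u)*1.],-1)@Rm
C=-Rm.T@t;W=C+ray*((.18-C[2])/ray[...,2])[...,None]
Zd=(C+ray*d[...,None])[...,2]
roi=(W[...,0]>.38)&(W[...,0]<.68)&(abs(W[...,1]+.015)<.25)
print("edge of z, col through", Zd[180:245:3,285])
for name,mk in(("depth",abs(Zd-.18)<.008),("blue",(im[...,2]>110)&(im[...,2]-im[...,0]>60))):
    val=roi&~((Zd>.187)&(d>0))
    X=W[val][:,:2];M=mk[val].astype(float)
    def cost(p,s=.0008,gap=9):
        c,si=np.cos(p[2]),np.sin(p[2]);q=X-p[:2]
        x=q@[c,si];y=q@[-si,c]
        f=lambda a:1/(1+np.exp(-np.clip(a/s,-50,50)))
        g=p[3]
        pr=f(.16-abs(y))*(f(x+.08)*f(.022-x)+f(x-.028-g)*f(.074+g-x))
        return ((pr-M)**2).mean()
    best=min((minimize(cost,[x0,-.017,y0,.008],method="Nelder-Mead",options=dict(xatol=1e-5,fatol=1e-8,initial_simplex=[[x0,-.017,y0,.008],[x0+.01,-.017,y0,.008],[x0,-.007,y0,.008],[x0,-.017,y0+.04,.008],[x0,-.017,y0,.012]])) for x0 in(.53,.537,.545) for y0 in(.22,.25,.28)),key=lambda r:r.fun)
    print(name,best.x,best.fun)
E
```

```text
edge of z, col through [ 0.1746  0.1752  0.1782  0.1824  0.1807  0.1472  0.1673  0.1761  0.1819
  0.1775  0.1792  0.1818  0.1845  0.1821  0.1805  0.1789  0.1807  0.182
  0.0026  0.1141 -0.0023 -0.0014]
depth [ 0.5375 -0.0169  0.2694  0.0069] 0.010925417285614402
blue [ 0.5374 -0.0161  0.2699  0.0071] 0.05351463879769146
```

```bash
cat >> h.py <<'E'
O=np.array([.5375,-.0165]);YAW=.2697
ex=np.array([np.cos(YAW),np.sin(YAW)]);ey=np.array([-ex[1],ex[0]])
def tocase(X): # -> x,y, z rel pivot (mm)
    q=np.array(X[:2])-O;return np.array([q@ex,q@ey,X[2]-.194])*1000
def onz(cam,uv,z):
    a=P(cam,uv,.5);b=P(cam,uv,1.);return a+(b-a)*(z-a[2])/(b[2]-a[2])
E
python3 - <<'E'
from seg import *
for n,X in(("red",[.5463,-.0147,.2408]),("orange",[.5722,-.0072,.2763])):print(n,tocase(X))
im=np.load("scenei.npy");
print(im[174:184,247],im[170:192,247].tolist()[0:1])
print("scene tip low edge",tocase(onz("scene",[247.3,180.5],.191)),"back",tocase(onz("scene",[247.3,176.5],.1945)))
t=np.load("topi.npy");print(t[188:202,263:267].tolist())
for v in(190.5,192,193,194,195,196):print(v,tocase(onz("top",[263.5,v],.1945)))
# pad dark extents
for v in(188,):print("pad far edge",tocase(onz("top",[263,188],.183)))
E
```

```text
red [ 8.9615 -0.6098 46.8   ]
orange [35.9235 -0.2817 82.3   ]
[[ 44  67  99]
 [ 28  54  87]
 [ 96 104  97]
 [255 224 128]
 [227 185 105]
 [226 185 106]
 [148 114  67]
 [ 82  66  47]
 [ 33  33  38]
 [ 52  53  53]] [[179, 164, 149]]
scene tip low edge [58.9417 -0.8931 -3.    ] back [47.7781 -0.0453  0.5   ]
[[[47, 67, 96], [53, 68, 91], [41, 55, 76], [33, 41, 55]], [[34, 37, 41], [38, 41, 40], [32, 33, 32], [27, 27, 25]], [[25, 25, 22], [25, 25, 23], [24, 24, 21], [25, 24, 21]], [[39, 34, 24], [48, 40, 26], [42, 37, 23], [31, 27, 21]], [[121, 98, 50], [149, 122, 62], [138, 111, 60], [89, 74, 51]], [[189, 159, 89], [223, 192, 120], [218, 188, 131], [169, 149, 123]], [[182, 159, 110], [201, 179, 138], [216, 194, 165], [201, 181, 163]], [[167, 124, 97], [169, 118, 93], [191, 136, 112], [203, 148, 115]], [[209, 107, 60], [216, 102, 46], [226, 112, 50], [235, 136, 58]], [[239, 118, 42], [241, 120, 42], [242, 123, 43], [245, 137, 50]], [[236, 111, 38], [230, 107, 36], [222, 102, 36], [214, 102, 39]], [[187, 81, 32], [171, 74, 34], [146, 65, 35], [124, 56, 36]], [[99, 47, 38], [84, 43, 44], [60, 36, 45], [40, 32, 45]], [[29, 30, 46], [23, 29, 46], [16, 27, 46], [12, 25, 43]]]
190.5 [61.9259 -5.2426  0.5   ]
192 [57.3993 -4.1338  0.5   ]
193 [54.3828 -3.3949  0.5   ]
194 [51.3671 -2.6562  0.5   ]
195 [48.3525 -1.9178  0.5   ]
196 [45.3387 -1.1796  0.5   ]
pad far edge [ 70.711   -5.8557 -11.    ]
```

>>> move_arm --deltas '[0, 0, -0.06, 0, 0, 0.09, 0.6, 0, 0, -0.12, 0, 0, 0.177, 0.6, 0, 0, -0.14, 0, 0, 0.177, 0.6]'

```text
t: 1.78
tool_pos: [0.2597, -0.5422, 0.3752]
orientation: [3.106, 0.42, 0.003]
force: [-0.2, -0.8, -1.1]
opening: 0.0673
gripper_force: 0.0
```

>>> move_arm --deltas '[0.133, -0.13, 0, 0, 0, 0, 0.5, 0.266, -0.26, 0, 0, 0, 0, 0.5, 0.4, -0.39, 0, 0, 0, 0, 0.5, 0.4436, -0.4327, 0, 0, 0, 0, 0.5, 0.4436, -0.4327, 0, 0, 0, 0, 0.5, 0.4436, -0.4327, 0, 0, 0, 0, 0.5, 0.4436, -0.4327, 0, 0, 0, 0, 0.5, 0.4436, -0.4327, 0, 0, 0, 0, 0.5, 0.4436, -0.4327, 0.03, 0, 0, 0, 0.5, 0.4436, -0.4327, 0.05, 0, 0, 0, 0.5, 0.4436, -0.4327, 0.05, 0, 0, 0, 0.5, 0.4436, -0.4327, 0.05, 0, 0, 0, 0.5]'

```text
t: 3.28
tool_pos: [0.5713, -0.0058, 0.3195]
orientation: [3.113, 0.424, -0.001]
force: [-0.8, -0.4, 0.2]
opening: 0.0464
gripper_force: 0.0
```

```bash
cat >> h.py <<'E'
L1,L2=18.,62.;GO=np.hypot(72,26);GA=np.arctan2(26,72)
def frombar(b):
    b=np.array(b,float);d=np.hypot(*b);p=np.arctan2(b[1],b[0])+np.arccos((L1**2+d*d-L2**2)/(2*L1*d))
    pin=L1*np.array([np.cos(p),np.sin(p)]);a=np.arctan2(*(b-pin)[::-1])+GA
    g=pin+GO*np.array([np.cos(a),np.sin(a)]);return g,np.rad2deg(p)-45,np.hypot(*g)
def fromgrip(g):
    g=np.array(g,float);d=np.hypot(*g);c=(L1**2+d*d-GO**2)/(2*L1*d);p=np.arctan2(g[1],g[0])+np.arccos(min(c,1))
    pin=L1*np.array([np.cos(p),np.sin(p)]);a=np.arctan2(*(g-pin)[::-1])-GA
    return pin+L2*np.array([np.cos(a),np.sin(a)]),np.rad2deg(p)-45,d
E
python3 - <<'E'
from seg import *
s=robot.read_state();print(s["tool_pos"],tocase(s["tool_pos"]),s["force"],s["opening"])
print(fromgrip([35.9,82.3]))
for b in([50,55],[56,46],[62,35],[65,22],[66,10],[66,0],[65,-8],[60,-8],[56,-8],[53,-8]):print(b,*frombar(b))
cents(save="a")
a=cv2.imread("pics/a_scene.png")[120:200,195:300];b=cv2.imread("pics/a_top.png")[170:250,215:320]
cv2.imwrite("pics/a.png",cv2.resize(np.vstack([a,b]),None,fx=3.75,fy=3.75,interpolation=cv2.INTER_CUBIC))
E
```

```text
[ 0.5713 -0.0058  0.3195] [ 35.4396   1.3325 125.5048] [-0.7784 -0.3929  0.2122] 0.04642937699530586
(array([44.0928, 55.6752]), np.float64(60.03544951105259), np.float64(89.78919756852714))
[50, 55] [42.507  81.8301] 44.19802527257242 92.21178887099057
[56, 46] [53.1736 73.713 ] 42.804969287145994 90.89026043085244
[62, 35] [64.4114 62.7522] 37.26342143045598 89.92592371287438
[65, 22] [73.1824 48.6279] 34.92870306721986 87.86550533125086
[66, 10] [79.0484 34.6118] 30.692630752568363 86.29384117200847
[66, 0] [82.6894 22.3039] 24.399375450349552 85.6445935388646
[65, -8] [84.345  12.0442] 18.94694205817798 85.20058520671455
[60, -8] [79.8591 11.535 ] 33.61638390677187 80.68788535314965
[56, -8] [75.9807 11.4106] 45.9105286827719 76.83270359372374
[53, -8] [72.8671 11.5269] 56.00717975084713 73.77315666638974
scene red 28 [245.4643 153.0357] 242 250 151 155 [ 0.5472 -0.0151  0.24  ]
scene orange 33 [246.6061 148.    ] 243 250 146 150 [ 0.5772 -0.0054  0.2804]
scene brass 48 [247.125  178.5833] 240 254 177 180 [ 0.5843 -0.0042  0.188 ]
top brass 53 [242.5094 230.1509] 240 245 221 241 [0.4743 0.0558 0.1986]
brass [0.4829 0.018  0.1067] res [15.2015 -1.3613] [12.811  -2.9594]
```

View pics/a.png

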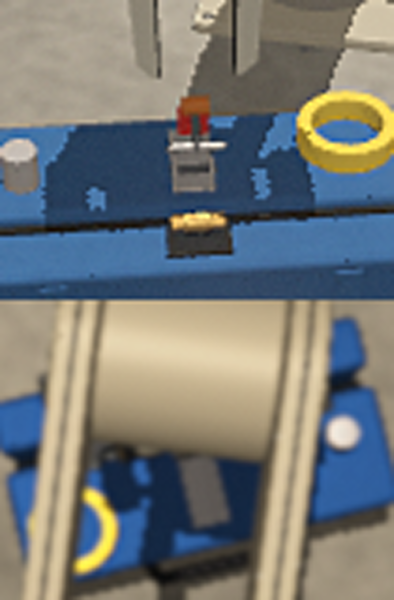

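>>> move_arm --deltas '[0.0005, 0.001, 0.015, 0, 0, 0, 0.5, 0.0005, 0.001, 0.03, 0, 0, 0, 0.5, 0.0005, 0.001, 0.0445, 0, 0, 0, 0.5, 0.0005, 0.001, 0.0445, 0, 0, 0, 0.5, 0.0005, 0.001, 0.0445, 0, 0, 0, 0.5]' --squeeze 25

```text
t: 4.0
tool_pos: [0.5723, -0.0067, 0.2753]
orientation: [3.113, 0.423, 0.0]
force: [-0.1, -0.5, 0.2]
opening: 0.0467
gripper_force: 0.0
```

```bash
python3 - <<'E'
from seg import *
s=robot.read_state();print(s["tool_pos"],tocase(s["tool_pos"]),s["force"],s["opening"])
im,d=robot.read_camera("scene");cv2.imwrite("pics/b.png",cv2.resize(im[120:200,195:300,::-1],None,fx=6,fy=6,interpolation=cv2.INTER_CUBIC))
E
```

```text
[ 0.5723 -0.0067  0.2753] [36.1428  0.2164 81.2926] [-0.0796 -0.4718  0.2249] 0.04666071728605108
```

View pics/b.png

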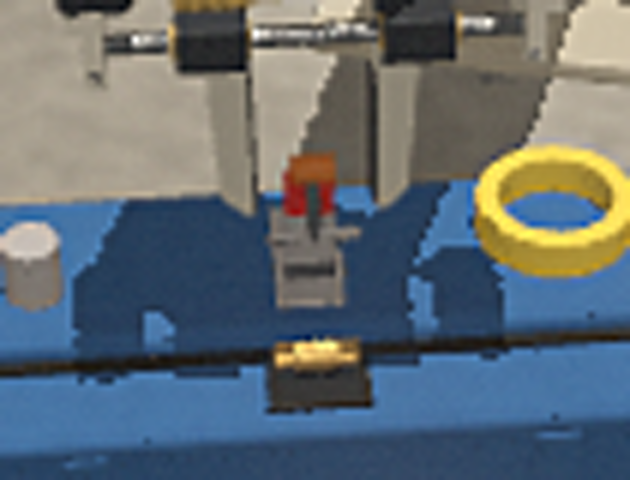

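```bash
python3 - <<'E'
from seg import *
s=robot.read_state();p=np.array(s["tool_pos"])
ex3=np.r_[ex,0];ey3=np.r_[ey,0];up=np.array([0,0,1])
print("tcp",proj("scene",p),"tipR,L near edge",proj("scene",p-.011*up+.0075*ex3-.0233*ey3),proj("scene",p-.011*up+.0075*ex3+.0233*ey3))
print("orig centre",proj("scene",np.array([.5722,-.0072,.2763])))
cents()
E
```

```text
tcp [246.5088 148.2952] tipR,L near edge [237.2034 154.347 ] [256.3826 153.2597]
orig centre [246.3075 148.005 ]
scene red 26 [245.4615 153.    ] 242 250 151 155 [ 0.5475 -0.0151  0.2403]
scene orange 34 [246.7059 147.9706] 243 250 146 150 [ 0.5771 -0.0051  0.2805]
scene brass 50 [247.36 178.56] 241 254 177 180 [ 0.5846 -0.0035  0.1885]
top brass 49 [242.449  230.5306] 240 245 221 241 [0.4732 0.0559 0.1988]
brass [0.4816 0.0183 0.1057] res [15.1463 -1.3553] [12.7738 -2.9449]
```

>>> move_arm --deltas '[0, 0, 0, 0, 0, 0, 0.1, 0, 0, 0, 0, 0, 0, 0.1, 0, 0, 0, 0, 0, 0, 0.1, 0, 0, 0, 0, 0, 0, 0.1, 0, 0, 0, 0, 0, 0, 0.1, 0, 0, 0, 0, 0, 0, 0.1]' --squeeze 25

```text
t: 4.9
tool_pos: [0.5724, -0.0068, 0.2752]
orientation: [3.113, 0.422, 0.0]
force: [1.2, -3.0, 0.3]
opening: 0.0174
gripper_force: 25.0
```

```bash
python3 - <<'E'
from seg import *
for g in([36,77],[44,73],[53,66.5],[61,60],[68,51.5],[74,43],[78.5,34.5],[82,26],[83.5,20]):print(g,*fromgrip(g))
for b in([64.5,4],[64.5,-2],[64.5,-6],[64.5,-8]):print(b,*frombar(b))
E
```

```text
[36, 77] [42.1442 49.8293] 76.4407493515544 85.0
[44, 73] [47.3114 45.3407] 69.62449811069024 85.23496934944014
[53, 66.5] [52.641  38.6455] 62.81980731856821 85.03675675847474
[61, 60] [57.4053 32.3761] 54.11138326075471 85.56284240252891
[68, 51.5] [60.8253 24.583 ] 47.617956150157625 85.30093786119822
[74, 43] [63.6686 17.1299] 39.66476666989105 85.58621384311844
[78.5, 34.5] [65.3674  9.933 ] 32.67737894497451 85.74672005388894
[82, 26] [66.3731  2.9392] 25.586009296562253 86.02325267042627
[83.5, 20] [66.225  -1.8535] 22.024227970347454 85.86180757473022
[64.5, 4] [79.9406 27.1859] 32.164247552977 84.43680625915675
[64.5, -2] [82.0347 19.6457] 27.1235478769795 84.35427576736761
[64.5, -6] [83.314  14.5435] 22.82845364099566 84.57382264876593
[64.5, -8] [83.9141 11.9774] 20.41268553313526 84.76452852856393
```

>>> move_arm --deltas '[0, 0, 0.0025, 0, 0, 0, 0.1, 0, 0, 0.005, 0, 0, 0, 0.1, 0.004, 0, 0.007, 0, 0, 0, 0.1, 0.008, 0, 0.009, 0, 0, 0, 0.1, 0.0125, 0, 0.012, 0, 0, 0, 0.1, 0.017, 0, 0.0155, 0, 0, 0, 0.1, 0.021, 0, 0.019, 0, 0, 0, 0.1, 0.025, 0, 0.022, 0, 0, 0, 0.1, 0.0285, 0, 0.026, 0, 0, 0, 0.1, 0.032, 0, 0.0305, 0, 0, 0, 0.1, 0.035, 0, 0.0345, 0, 0, 0, 0.1, 0.038, 0, 0.039, 0, 0, 0, 0.1]'

```text
t: 6.4
tool_pos: [0.6091, 0.0035, 0.2359]
orientation: [3.113, 0.422, 0.0]
force: [0.1, -4.6, 1.9]
opening: 0.0177
gripper_force: 25.0
```

```bash
python3 - <<'E'
from seg import *
s=robot.read_state();print(s["tool_pos"],tocase(s["tool_pos"]),s["force"],s["opening"])
cents()
im,d=robot.read_camera("scene");cv2.imwrite("pics/c.png",cv2.resize(im[125:205,195:300,::-1],None,fx=6,fy=6,interpolation=cv2.INTER_CUBIC))
E
```

```text
[0.6091 0.0035 0.2359] [74.3179  0.1679 41.8852] [ 0.0679 -4.5814  1.9218] 0.017681792892211612
scene red 36 [247.5 155.5] 245 250 153 158 [ 0.5613 -0.007   0.2445]
scene orange 33 [247.8485 169.8788] 245 251 168 172 [0.6132 0.0043 0.2432]
scene brass 147 [244.4082 153.2313] 228 264 133 180 [0.6455 0.0042 0.3195]
top red 19 [264.9474 203.4737] 263 267 202 206 [ 0.5563 -0.0103  0.2485]
top brass 43 [243.6047 229.8837] 240 263 198 241 [0.4752 0.0525 0.1978]
red [ 0.5564 -0.0092  0.2402] res [-0.4599 -0.0003] [-0.381   0.0651]
brass [0.4859 0.0116 0.1997] res [15.6804 -1.3745] [13.404  -3.0871]
```

View pics/c.png

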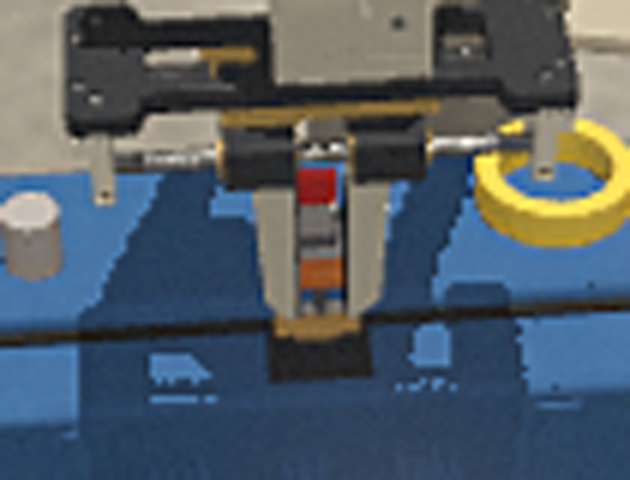

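>>> move_arm --deltas '[0.0022, 0.0002, 0.0042, 0, 0, 0, 0.1, 0.0043, 0.0004, 0.0084, 0, 0, 0, 0.1, 0.0057, 0.0005, 0.0122, 0, 0, 0, 0.1, 0.007, 0.0005, 0.016, 0, 0, 0, 0.1, 0.0079, 0.0005, 0.0195, 0, 0, 0, 0.1, 0.0086, 0.0005, 0.023, 0, 0, 0, 0.1, 0.0086, 0.0005, 0.023, 0, 0, 0, 0.1]'

```text
t: 7.42
tool_pos: [0.6173, 0.0054, 0.2128]
orientation: [-3.113, -0.423, 0.0]
force: [1.9, -1.0, 1.9]
opening: 0.0177
gripper_force: 25.0
```

```bash
cat > st.py <<'E'
from h import *
np.set_printoptions(precision=2,suppress=True)
s=robot.read_state();c=tocase(s["tool_pos"]);f=np.array(s["force"])
print("tcp",c,"Fcase",f[:2]@ex,f[:2]@ey,f[2],"open",round(s["opening"],4),"bar est",fromgrip([c[0]-.1,c[2]+1.0]))
E
python3 st.py
```

```text
tcp [82.78 -0.13 18.76] Fcase 1.5463002939093862 -1.4714997537713508 1.9355950814958016 open 0.0177 bar est (array([65.24, -1.96]), np.float64(24.90426795913156), np.float64(85.0106500526048))
```

>>> move_arm --deltas '[0.0003, 0, 0.0015, 0, 0, 0, 0.1, 0.0007, 0, 0.003, 0, 0, 0, 0.1, 0.001, 0, 0.0045, 0, 0, 0, 0.1, 0.0013, 0, 0.006, 0, 0, 0, 0.1, 0.0013, 0, 0.006, 0, 0, 0, 0.1]'

```text
t: 8.05
tool_pos: [0.6185, 0.0057, 0.2069]
orientation: [-3.113, -0.422, 0.0]
force: [2.1, -1.3, 2.2]
opening: 0.0174
gripper_force: 25.0
```

```bash
python3 st.py
```

```text
tcp [84.   -0.2  12.94] Fcase 1.654123477448617 -1.762659967742499 2.180950780015448 open 0.0174 bar est (array([64.99, -6.52]), np.float64(20.77304789783416), np.float64(85.0466821720516))
```

Feel for the pad in 1 mm steps.

>>> move_arm --deltas '[0.0002, 0, 0.001, 0, 0, 0, 0.1, 0.0002, 0, 0.001, 0, 0, 0, 0.1]'

```text
t: 8.3
tool_pos: [0.6187, 0.0057, 0.206]
orientation: [-3.113, -0.423, 0.0]
force: [1.6, -0.5, 1.8]
opening: 0.0176
gripper_force: 25.0
```

>>> move_arm --deltas '[0.0002, 0, 0.001, 0, 0, 0, 0.1, 0.0002, 0, 0.001, 0, 0, 0, 0.1]'

```text
t: 8.55
tool_pos: [0.6188, 0.0058, 0.205]
orientation: [-3.113, -0.423, 0.0]
force: [1.2, -0.4, 1.8]
opening: 0.0176
gripper_force: 25.0
```

>>> move_arm --deltas '[0.0002, 0, 0.001, 0, 0, 0, 0.1, 0.0002, 0, 0.001, 0, 0, 0, 0.1]'

```text
t: 8.8
tool_pos: [0.6191, 0.0058, 0.204]
orientation: [-3.113, -0.422, 0.0]
force: [0.6, -0.9, 2.4]
opening: 0.0177
gripper_force: 25.0
```

```bash
python3 st.py
```

```text
tcp [84.55 -0.24  9.97] Fcase 0.3612835828307821 -1.0709215489005897 2.3910987233634975 open 0.0177 bar est (array([64.85, -8.82]), np.float64(18.358089386030564), np.float64(85.16072736227737))
```

>>> move_arm --deltas '[0.0001, 0, 0.0007, 0, 0, 0, 0.1, 0.0001, 0, 0.0007, 0, 0, 0, 0.1]'

```text
t: 9.05
tool_pos: [0.6192, 0.0058, 0.2033]
orientation: [-3.113, -0.422, 0.0]
force: [0.4, -1.2, 2.5]
opening: 0.0177
gripper_force: 25.0
```

>>> move_arm --deltas '[0.0001, 0, 0.0007, 0, 0, 0, 0.1, 0.0001, 0, 0.0007, 0, 0, 0, 0.1]'

```text
t: 9.3
tool_pos: [0.6193, 0.0059, 0.2026]
orientation: [-3.113, -0.423, 0.0]
force: [0.5, -1.5, 1.3]
opening: 0.0175
gripper_force: 25.0
```

```bash
python3 st.py
```

```text
tcp [84.78 -0.23  8.63] Fcase 0.09222095077051398 -1.6243251480997432 1.3044101558225984 open 0.0175 bar est (array([64.77, -9.86]), np.float64(17.223261094823748), np.float64(85.22518705331886))
```

>>> move_arm --deltas '[0.0001, 0, 0.0007, 0, 0, 0, 0.1, 0.0001, 0, 0.0007, 0, 0, 0, 0.1]'

```text
t: 9.55
tool_pos: [0.6194, 0.0059, 0.2019]
orientation: [-3.113, -0.423, 0.0]
force: [0.6, 0.1, 2.2]
opening: 0.0175
gripper_force: 25.0
```

>>> move_arm --deltas '[0.0001, 0, 0.0007, 0, 0, 0, 0.1, 0.0001, 0, 0.0007, 0, 0, 0, 0.1]'

```text
t: 9.8
tool_pos: [0.6195, 0.0059, 0.2013]
orientation: [-3.113, -0.423, 0.0]
force: [0.4, -0.5, 1.3]
opening: 0.0178
gripper_force: 25.0
```

```bash
python3 - <<'E'
exec(open("st.py").read())
im,d=robot.read_camera("scene");cv2.imwrite("pics/d.png",cv2.resize(im[150:200,215:280,::-1],None,fx=10,fy=10,interpolation=cv2.INTER_CUBIC))
print(np.array(proj("scene",np.array(s["tool_pos"])))-[215,150])
for b in([64.8,-8.5],[64.8,-10.5]):
  X=np.r_[O+ex*b[0]/1000,b[1]/1000+.194];print((proj("scene",X)-[215,150])*10)
E
```

```text
tcp [85.01 -0.23  7.25] Fcase 0.21255632080858136 -0.5704638038968316 1.2503047394890325 open 0.0178 bar est (array([ 64.7 , -10.92]), np.float64(16.014049578568454), np.float64(85.30625556127481))
[33.25 34.52]
[328.53 336.54]
[328.65 342.36]
```

View pics/d.png

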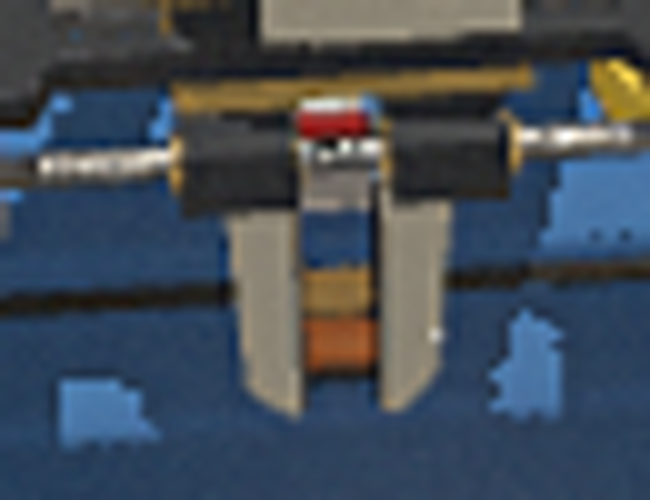

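>>> move_arm --deltas '[0.0001, 0, 0.0007, 0, 0, 0, 0.1, 0.0001, 0, 0.0007, 0, 0, 0, 0.1]'

```text
t: 10.1
tool_pos: [0.6196, 0.0059, 0.2006]
orientation: [-3.113, -0.422, 0.0]
force: [2.2, -1.0, 2.1]
opening: 0.0173
gripper_force: 25.0
```

>>> move_arm --deltas '[0.0001, 0, 0.0007, 0, 0, 0, 0.1, 0.0001, 0, 0.0007, 0, 0, 0, 0.1]'

```text
t: 10.35
tool_pos: [0.6197, 0.006, 0.1999]
orientation: [-3.113, -0.423, 0.0]
force: [0.6, -0.5, 2.6]
opening: 0.0173
gripper_force: 25.0
```

```bash
python3 st.py
```

```text
tcp [85.21 -0.21  5.86] Fcase 0.49179078615894045 -0.6518761925855946 2.5687396107827367 open 0.0173 bar est (array([ 64.6 , -11.99]), np.float64(14.781852448335137), np.float64(85.39042895218408))
```

>>> move_arm --deltas '[0.0001, 0, 0.0007, 0, 0, 0, 0.1, 0.0001, 0, 0.0007, 0, 0, 0, 0.1]'

```text
t: 10.6
tool_pos: [0.6198, 0.006, 0.1991]
orientation: [-3.113, -0.423, 0.0]
force: [0.9, -0.6, 1.2]
opening: 0.0179
gripper_force: 25.0
```

>>> move_arm --deltas '[0.0001, 0, 0.0007, 0, 0, 0, 0.1, 0.0001, 0, 0.0007, 0, 0, 0, 0.1, 0.0001, 0, 0.0007, 0, 0, 0, 0.1]'

```text
t: 10.98
tool_pos: [0.6199, 0.006, 0.1985]
orientation: [-3.113, -0.422, 0.0]
force: [0.3, -0.5, 1.3]
opening: 0.0176
gripper_force: 25.0
```

```bash
python3 st.py
```

```text
tcp [85.39 -0.27  4.52] Fcase 0.18289341873430395 -0.6054303055684677 1.3499426535292214 open 0.0176 bar est (array([ 64.49, -13.02]), np.float64(13.62219868272971), np.float64(85.46447427957243))
```

```bash
python3 - <<'E'
exec(open("st.py").read())
from seg import *
o=cents()
for a in(40,45,50,55,60,65,70):
    a=np.deg2rad(a);r=[]
    for rad,n in((62,0),(62,3),(62,-3),(48,-3)):
        b=rad*np.array([np.cos(a),np.sin(a)])+n*np.array([-np.sin(a),np.cos(a)])
        r+=[proj(c,np.r_[O+ex*b[0]/1000,b[1]/1000+.194])[1] for c in("scene","top")]
    print(round(np.rad2deg(a)),np.array(r).round(1))
im,d=robot.read_camera("scene")
print(im[156:168,248].tolist())
for uv in([248,160],[248,161],[248,162],[248,163],[248,164],[248,165],[248,166],[248,168],[248,180],[248,182],[248,184],[248,186],[248,188]):print(uv,tocase(P("scene",uv,d[uv[1],uv[0]])),im[uv[1],uv[0]])
im,d=robot.read_camera("top");cv2.imwrite("pics/et.png",cv2.resize(im[165:245,215:320,::-1],None,fx=6,fy=6,interpolation=cv2.INTER_CUBIC))
E
```

```text
tcp [85.39 -0.27  4.52] Fcase 0.18289341873430395 -0.6054303055684677 1.3499426535292214 open 0.0176 bar est (array([ 64.49, -13.02]), np.float64(13.62219868272971), np.float64(85.46447427957243))
scene red 17 [247.8235 162.8824] 245 251 162 164 [ 0.5794 -0.0026  0.2362]
scene orange 24 [248.5 184.5] 246 251 183 186 [0.6249 0.0077 0.2065]
scene brass 110 [244.5909 162.5273] 229 264 149 180 [0.6464 0.0042 0.2934]
top red 33 [263.9394 198.6364] 261 267 196 202 [ 0.5713 -0.0069  0.2344]
top brass 50 [242.9  231.48] 240 245 221 241 [0.4703 0.0545 0.1991]
red [ 0.5713 -0.0057  0.229 ] res [-0.517  -0.0004] [-0.4228  0.0719]
brass [0.4808 0.0128 0.1638] res [16.1915 -1.4919] [13.7923 -3.2361]
40 [164.5 194.6 163.3 195.2 165.7 194.  165.7 197.7]
45 [162.3 195.7 161.1 196.4 163.6 195.1 164.  198.5]
50 [160.2 196.9 159.  197.7 161.4 196.2 162.4 199.3]
55 [158.  198.3 156.9 199.1 159.2 197.5 160.7 200.3]
60 [155.9 199.7 154.8 200.6 157.1 198.9 159.1 201.4]
65 [153.9 201.3 152.9 202.1 155.  200.4 157.5 202.5]
70 [152.  202.9 151.  203.8 153.1 202.  156.  203.7]
[[36, 37, 37], [32, 33, 38], [52, 47, 41], [126, 100, 52], [143, 127, 87], [187, 180, 175], [151, 69, 65], [157, 40, 37], [94, 37, 35], [46, 47, 45], [183, 182, 171], [74, 74, 69]]
[248, 160] [108.9458  -1.0976 104.9644] [143 127  87]
[248, 161] [-27.7057   6.9892 -11.5639] [187 180 175]
[248, 162] [44.809   2.6264 45.5345] [151  69  65]
[248, 163] [47.034   2.446  44.1996] [157  40  37]
[248, 164] [42.0351  2.6941 36.7757] [94 37 35]
[248, 165] [114.6517  -1.6578  95.0791] [46 47 45]
[248, 166] [114.2765  -1.6802  91.8002] [183 182 171]
[248, 168] [  1.8399   4.8716 -10.8377] [111 105 100]
[248, 180] [51.5128  1.3326 -8.2068] [140 110  62]
[248, 182] [ 53.3824   1.1199 -13.3785] [66 48 36]
[248, 184] [89.9807 -1.1089 13.6579] [149  86  49]
[248, 186] [93.669  -1.4232 10.4406] [146  80  38]
[248, 188] [ 70.5637  -0.1895 -18.1224] [43 55 79]
```

View pics/et.png

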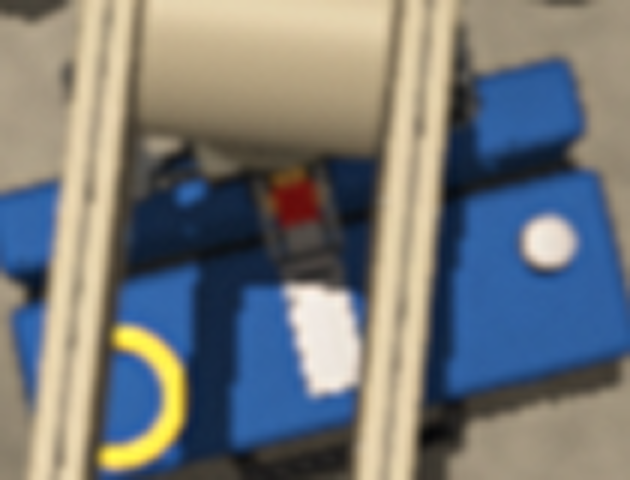

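>>> move_arm --deltas '[0, 0, 0.001, 0, 0, 0, 0.1, 0, 0, 0.001, 0, 0, 0, 0.1, 0, 0, 0.001, 0, 0, 0, 0.1]'

```text
t: 11.55
tool_pos: [0.62, 0.006, 0.1977]
orientation: [3.113, 0.423, 0.0]
force: [-0.2, -1.6, 3.6]
opening: 0.0176
gripper_force: 25.0
```

>>> move_arm --deltas '[0, 0, 0.001, 0, 0, 0, 0.1, 0, 0, 0.001, 0, 0, 0, 0.1, 0, 0, 0.001, 0, 0, 0, 0.1]'

```text
t: 11.92
tool_pos: [0.6201, 0.0061, 0.1969]
orientation: [3.113, 0.423, 0.001]
force: [0.7, 0.4, 5.7]
opening: 0.0175
gripper_force: 25.0
```

```bash
python3 st.py
```

```text
tcp [85.67 -0.28  2.88] Fcase 0.8242547052233867 0.1993773302883482 5.682806149415518 open 0.0175 bar est (array([ 64.45, -14.29]), np.float64(11.85428657242754), np.float64(85.65751378877376))
```

>>> move_arm --deltas '[0, 0, -0.0016, 0, 0, 0, 0.1, 0, 0, -0.0031, 0, 0, 0, 0.1, -0.0005, 0, -0.0031, 0, 0, 0, 0.1, -0.001, 0, -0.0031, 0, 0, 0, 0.1, -0.001, 0, -0.0031, 0, 0, 0, 0.1]'

```text
t: 12.55
tool_pos: [0.6192, 0.0059, 0.1996]
orientation: [-3.113, -0.423, -0.001]
force: [5.1, 1.0, 1.0]
opening: 0.0175
gripper_force: 25.0
```

```bash
python3 st.py
```

```text
tcp [84.73 -0.22  5.63] Fcase 5.2211673039308195 -0.38375711388554046 1.0491386837645988 open 0.0175 bar est (array([ 64.01, -12.09]), np.float64(16.342264607613586), np.float64(84.89243340388991))
```

>>> move_arm --deltas '[-0.0005, 0, 0, 0, 0, 0, 0.1, -0.001, 0, 0, 0, 0, 0, 0.1]'

```text
t: 12.8
tool_pos: [0.6183, 0.0056, 0.1997]
orientation: [-3.113, -0.423, -0.001]
force: [4.4, 0.3, 1.2]
opening: 0.0178
gripper_force: 25.0
```

>>> move_arm --deltas '[-0.0005, 0, 0, 0, 0, 0, 0.1, -0.001, 0, 0, 0, 0, 0, 0.1]'

```text
t: 13.05
tool_pos: [0.6173, 0.0053, 0.1998]
orientation: [-3.113, -0.423, -0.001]
force: [3.6, 0.9, 1.8]
opening: 0.0175
gripper_force: 25.0
```

```bash
python3 st.py
```

```text
tcp [82.74 -0.24  5.79] Fcase 3.683471743020138 -0.12080576065267642 1.7595764299121806 open 0.0175 bar est (array([ 61.84, -11.73]), np.float64(23.01951900398724), np.float64(82.923398899045))
```

>>> move_arm --deltas '[-0.0005, 0, 0, 0, 0, 0, 0.1, -0.001, 0, 0, 0, 0, 0, 0.1]'

```text
t: 13.3
tool_pos: [0.6163, 0.005, 0.1999]
orientation: [3.113, 0.423, 0.001]
force: [5.8, 1.6, 2.2]
opening: 0.0179
gripper_force: 25.0
```

>>> move_arm --deltas '[-0.0005, 0, 0, 0, 0, 0, 0.1, -0.001, 0, 0, 0, 0, 0, 0.1]'

```text
t: 13.55
tool_pos: [0.6151, 0.0047, 0.1997]
orientation: [3.113, 0.423, 0.0]
force: [4.8, 0.6, 0.9]
opening: 0.0178
gripper_force: 25.0
```

>>> move_arm --deltas '[-0.0005, 0, 0, 0, 0, 0, 0.1, -0.001, 0, 0, 0, 0, 0, 0.1]'

```text
t: 13.8
tool_pos: [0.6141, 0.0044, 0.1997]
orientation: [3.113, 0.422, -0.0]
force: [5.1, -0.2, 2.8]
opening: 0.0178
gripper_force: 25.0
```

```bash
python3 st.py
```

```text
tcp [79.36 -0.26  5.66] Fcase 4.884282844854566 -1.5630983847558073 2.8268425440120777 open 0.0178 bar est (array([ 58.19, -11.56]), np.float64(33.76397947523719), np.float64(79.54347857272715))
```

>>> move_arm --deltas '[-0.0005, 0, 0, 0, 0, 0, 0.1, -0.001, 0, 0, 0, 0, 0, 0.1]'

```text
t: 14.05
tool_pos: [0.6131, 0.0041, 0.1996]
orientation: [-3.113, -0.423, 0.0]
force: [4.0, -0.6, 2.3]
opening: 0.0177
gripper_force: 25.0
```

>>> move_arm --deltas '[-0.0005, 0, 0, 0, 0, 0, 0.1, -0.001, 0, 0, 0, 0, 0, 0.1]'

```text
t: 14.3
tool_pos: [0.6121, 0.0038, 0.1996]
orientation: [-3.113, -0.422, 0.0]
force: [3.1, 0.2, 2.7]
opening: 0.0178
gripper_force: 25.0
```

```bash
python3 st.py
```

```text
tcp [77.31 -0.27  5.59] Fcase 3.034140087068997 -0.6359472418239166 2.667777012273095 open 0.0178 bar est (array([ 56.06, -11.53]), np.float64(40.189750936063234), np.float64(77.49568015909097))
```

>>> move_arm --deltas '[-0.0005, 0, 0, 0, 0, 0, 0.1, -0.001, 0, 0, 0, 0, 0, 0.1]'

```text
t: 14.55
tool_pos: [0.6111, 0.0036, 0.1996]
orientation: [3.113, 0.423, -0.0]
force: [5.3, 0.3, 2.1]
opening: 0.0173
gripper_force: 25.0
```

>>> move_arm --deltas '[-0.0005, 0, 0, 0, 0, 0, 0.1, -0.001, 0, 0, 0, 0, 0, 0.1]'

```text
t: 14.8
tool_pos: [0.6102, 0.0033, 0.1996]
orientation: [-3.113, -0.423, 0.0]
force: [4.1, 0.9, 1.8]
opening: 0.0175
gripper_force: 25.0
```

```bash
python3 st.py
```

```text
tcp [75.32 -0.24  5.59] Fcase 4.1717995802298615 -0.23741747244042175 1.756359614807202 open 0.0175 bar est (array([ 54.05, -11.52]), np.float64(46.52607064473352), np.float64(75.50561740328196))
```

>>> move_arm --deltas '[-0.0004, 0, 0, 0, 0, 0, 0.1, -0.0007, 0, 0, 0, 0, 0, 0.1]'

```text
t: 15.05
tool_pos: [0.6095, 0.0031, 0.1996]
orientation: [3.113, 0.422, -0.0]
force: [3.8, 0.7, 2.5]
opening: 0.0177
gripper_force: 25.0
```

>>> move_arm --deltas '[-0.0004, 0, 0, 0, 0, 0, 0.1, -0.0007, 0, 0, 0, 0, 0, 0.1]'

```text
t: 15.3
tool_pos: [0.6088, 0.0029, 0.1996]
orientation: [-3.113, -0.422, 0.0]
force: [4.0, -0.2, 1.6]
opening: 0.0178
gripper_force: 25.0
```

```bash
python3 st.py
```

```text
tcp [73.94 -0.28  5.62] Fcase 3.8473439047494717 -1.2295985224930035 1.6350350099715691 open 0.0178 bar est (array([ 52.7 , -11.52]), np.float64(50.97685617295946), np.float64(74.13595608093136))
```

>>> move_arm --deltas '[-0.0004, 0, 0, 0, 0, 0, 0.1, -0.0007, 0, 0, 0, 0, 0, 0.1]'

```text
t: 15.55
tool_pos: [0.6082, 0.0028, 0.1996]
orientation: [3.113, 0.423, -0.0]
force: [3.4, -0.3, 1.7]
opening: 0.0177
gripper_force: 25.0
```

>>> move_arm --deltas '[-0.0004, 0, 0, 0, 0, 0, 0.1, -0.0007, 0, 0, 0, 0, 0, 0.1]'

```text
t: 15.8
tool_pos: [0.6075, 0.0026, 0.1996]
orientation: [3.113, 0.423, -0.0]
force: [3.0, -0.2, 2.0]
opening: 0.0176
gripper_force: 25.0
```

```bash
python3 st.py; python3 - <<'E'
from seg import *
cents()
for z in(.191,):print(tocase(onz("scene",[247.8,180.5],z)))
im,d=robot.read_camera("scene");print(im[174:192,248].tolist())
E
```

```text
tcp [72.55 -0.24  5.61] Fcase 2.8130558025618453 -1.0039023657071597 1.9640091488556195 open 0.0176 bar est (array([ 51.36, -11.58]), np.float64(55.538889962739844), np.float64(72.75257364588104))
scene orange 30 [247.9    180.6667] 245 251 179 183 [0.6127 0.0038 0.2076]
scene brass 93 [244.2688 157.3441] 229 264 145 178 [0.6328 0.0008 0.2971]
top red 11 [266.4545 209.0909] 264 269 208 210 [ 0.5395 -0.0151  0.2579]
top brass 45 [242.9111 231.6   ] 240 246 221 241 [0.4699 0.0544 0.1986]
brass [0.4809 0.0121 0.182 ] res [16.3062 -1.5008] [13.9353 -3.2633]
[59.0528  0.3625 -3.    ]
[[44, 68, 100], [39, 68, 101], [53, 69, 88], [140, 108, 62], [128, 97, 55], [134, 75, 37], [143, 81, 44], [149, 86, 47], [147, 82, 41], [94, 57, 40], [36, 31, 32], [35, 37, 40], [34, 36, 36], [39, 36, 33], [42, 58, 79], [46, 67, 96], [45, 68, 99], [51, 74, 104]]
```

>>> move_arm --deltas '[-0.0004, 0, 0, 0, 0, 0, 0.1, -0.0007, 0, 0, 0, 0, 0, 0.1]'

```text
t: 16.2
tool_pos: [0.6071, 0.0025, 0.1997]
orientation: [-3.113, -0.423, -0.001]
force: [4.7, -0.1, 1.5]
opening: 0.0175
gripper_force: 25.0
```

>>> move_arm --deltas '[-0.0004, 0, 0, 0, 0, 0, 0.1, -0.0007, 0, 0, 0, 0, 0, 0.1]'

```text
t: 16.45
tool_pos: [0.6069, 0.0024, 0.1998]
orientation: [-3.113, -0.423, -0.003]
force: [8.4, 1.7, -0.1]
opening: 0.0174
gripper_force: 25.0
```

>>> move_arm --deltas '[-0.0004, 0, 0, 0, 0, 0, 0.1, -0.0007, 0, 0, 0, 0, 0, 0.1]'

```text
t: 16.7
tool_pos: [0.6068, 0.0024, 0.2]
orientation: [-3.113, -0.423, -0.005]
force: [10.7, 1.8, -1.0]
opening: 0.0176
gripper_force: 25.0
```

```bash
python3 st.py
```

```text
tcp [71.81 -0.25  5.96] Fcase 10.809074950976509 -1.1077329659590283 -1.0425242018255836 open 0.0176 bar est (array([ 50.74, -11.38]), np.float64(58.194269973680306), np.float64(72.04639110377076))
```

>>> move_arm --deltas '[0.0008, 0, 0, 0, 0, 0, 0.1, 0.0008, 0, -0.001, 0, 0, 0, 0.1, 0.0008, 0, -0.002, 0, 0, 0, 0.1, 0.0008, 0, -0.002, 0, 0, 0, 0.1]'

```text
t: 17.2
tool_pos: [0.6066, 0.0024, 0.2015]
orientation: [-3.113, -0.423, -0.001]
force: [5.5, 1.0, -0.6]
opening: 0.018
gripper_force: 25.0
```

```bash
python3 st.py
```

```text
tcp [71.63 -0.21  7.48] Fcase 5.534976157415917 -0.5144667903399258 -0.6154575631362216 open 0.018 bar est (array([ 50.95, -10.3 ]), np.float64(59.475132346675764), np.float64(72.02808134059312))
```

>>> move_arm --deltas '[0, 0, -0.0005, 0, 0, 0, 0.1, 0, 0, -0.001, 0, 0, 0, 0.1, 0, 0, -0.001, 0, 0, 0, 0.1]'

```text
t: 17.58
tool_pos: [0.6065, 0.0023, 0.2023]
orientation: [-3.113, -0.423, -0.0]
force: [5.6, 0.6, -1.9]
opening: 0.0174
gripper_force: 25.0
```

```bash
python3 st.py
```

```text
tcp [71.49 -0.23  8.29] Fcase 5.512979605704624 -0.9201969989807594 -1.9407774398733402 open 0.0174 bar est (array([51.03, -9.73]), np.float64(60.260713181090594), np.float64(71.98707638758614))
```

>>> move_arm --deltas '[0, 0, -0.0005, 0, 0, 0, 0.1, 0, 0, -0.001, 0, 0, 0, 0.1, 0, 0, -0.001, 0, 0, 0, 0.1]'

```text
t: 17.95
tool_pos: [0.6063, 0.0023, 0.2029]
orientation: [-3.113, -0.423, 0.0]
force: [5.8, 0.6, -1.9]
opening: 0.0174
gripper_force: 25.0
```

```bash
python3 st.py
```

```text
tcp [71.33 -0.19  8.86] Fcase 5.720629584681269 -0.9488118268456175 -1.9148232573426183 open 0.0174 bar est (array([51.03, -9.32]), np.float64(60.99633118231772), np.float64(71.90688718620491))
```

>>> move_arm --deltas '[0, 0, -0.0005, 0, 0, 0, 0.1, 0, 0, -0.001, 0, 0, 0, 0.1, 0, 0, -0.001, 0, 0, 0, 0.1]'

```text
t: 18.32
tool_pos: [0.6062, 0.0023, 0.2031]
orientation: [-3.113, -0.422, 0.001]
force: [7.8, -0.1, -6.7]
opening: 0.0175
gripper_force: 25.0
```

```bash
python3 st.py
```

```text
tcp [71.21 -0.14  9.12] Fcase 7.527214057931154 -2.176992546014484 -6.721692513454078 open 0.0175 bar est (array([50.99, -9.14]), np.float64(61.47818614343667), np.float64(71.8286143219546))
```

>>> move_arm --deltas '[0, 0, 0.0018, 0, 0, 0, 0.1, 0, 0, 0.0035, 0, 0, 0, 0.1, 0, 0, 0.0035, 0, 0, 0, 0.1]'

```text
t: 18.7
tool_pos: [0.6066, 0.0023, 0.2014]
orientation: [3.113, 0.422, 0.001]
force: [4.4, 0.7, 2.2]
opening: 0.0175
gripper_force: 25.0
```

```bash
python3 st.py
```

```text
tcp [71.57 -0.28  7.42] Fcase 4.431071827192362 -0.48948525731332665 2.1568239941501766 open 0.0175 bar est (array([ 50.88, -10.35]), np.float64(59.64370612006749), np.float64(71.96318056765789))
```

>>> move_arm --deltas '[-0.0003, 0, 0.0005, 0, 0, 0, 0.1, -0.0005, 0, 0.0005, 0, 0, 0, 0.1]'

```text
t: 18.95
tool_pos: [0.6066, 0.0023, 0.2014]
orientation: [3.113, 0.423, 0.003]
force: [6.7, 0.5, 3.2]
opening: 0.0176
gripper_force: 25.0
```

>>> move_arm --deltas '[-0.0002, 0, 0, 0, 0, 0, 0.1, -0.0004, 0, 0, 0, 0, 0, 0.1]'

```text
t: 19.2
tool_pos: [0.6065, 0.0023, 0.2015]
orientation: [3.113, 0.423, 0.005]
force: [8.1, 1.1, 2.8]
opening: 0.0175
gripper_force: 25.0
```

```bash
python3 st.py
```

```text
tcp [71.54 -0.31  7.46] Fcase 8.099141979236679 -1.1242797139989211 2.798518625204509 open 0.0175 bar est (array([ 50.87, -10.32]), np.float64(59.76223815201794), np.float64(71.93927982979375))
```

>>> move_arm --deltas '[-0.0003, 0, 0, 0, 0, 0, 0.1, -0.0006, 0, 0, 0, 0, 0, 0.1, -0.0006, 0, 0, 0, 0, 0, 0.1]'

```text
t: 19.58
tool_pos: [0.6065, 0.0023, 0.2016]
orientation: [-3.113, -0.423, -0.007]
force: [10.7, 2.2, 1.1]
opening: 0.0178
gripper_force: 25.0
```

```bash
python3 st.py
```

```text
tcp [71.47 -0.28  7.56] Fcase 10.956883938904555 -0.7051217872676966 1.1069532984573083 open 0.0178 bar est (array([ 50.82, -10.26]), np.float64(60.04760501092463), np.float64(71.87839331566937))
```

>>> move_arm --deltas '[0, 0, 0, 0, 0, 0, 0.45, 0, 0, 0, 0, 0, 0, 0.45, 0, 0, 0, 0, 0, 0, 0.45, 0, 0, 0, 0, 0, 0, 0.45, 0, 0, -0.02, 0, 0, 0, 0.45, 0, 0, -0.05, 0, 0, 0, 0.45, 0, 0, -0.08, 0, 0, 0, 0.3, 0, 0, -0.11, 0, 0, 0, 0, 0, 0, -0.11, 0, 0, 0, 0, 0, 0, -0.11, 0, 0, 0, 0]' --squeeze 30

```text
t: 20.82
tool_pos: [0.6048, 0.0019, 0.3107]
orientation: [3.113, 0.422, 0.0]
force: [-0.4, 0.2, -0.3]
opening: 0.0063
gripper_force: 0.0
```

```bash
python3 st.py; python3 - <<'E'
from seg import *
cents()
a,d=robot.read_camera("scene");b,_=robot.read_camera("top")
cv2.imwrite("pics/f.png",cv2.resize(np.vstack([a[130:205,200:295,::-1],b[165:240,220:315,::-1]]),None,fx=4,fy=4,interpolation=cv2.INTER_CUBIC))
E
```

```text
tcp [ 69.75  -0.24 116.66] Fcase -0.3221484055100094 0.2978764384903817 -0.32484541207404466 open 0.0063 bar est (array([57.  , 54.94]), np.float64(14.374914905051554), np.float64(136.72766506377144))
scene red 29 [246.4828 150.3448] 242 249 145 153 [ 0.5376 -0.0144  0.2413]
scene orange 30 [247.8333 179.8667] 245 251 178 182 [0.6112 0.0033 0.2088]
scene brass 16 [246.5   177.625] 242 252 177 179 [ 0.5838 -0.0059  0.1905]
top red 11 [267.1818 210.0909] 264 270 209 211 [ 0.5367 -0.0173  0.2579]
top brass 43 [243.6047 230.    ] 240 264 198 241 [0.4749 0.0524 0.1994]
red [ 0.5368 -0.0161  0.2404] res [-0.5817 -0.0011] [-0.4892  0.0842]
brass [0.4833 0.0153 0.11  ] res [14.8652 -1.295 ] [12.5333 -2.8885]
```

View pics/f.png

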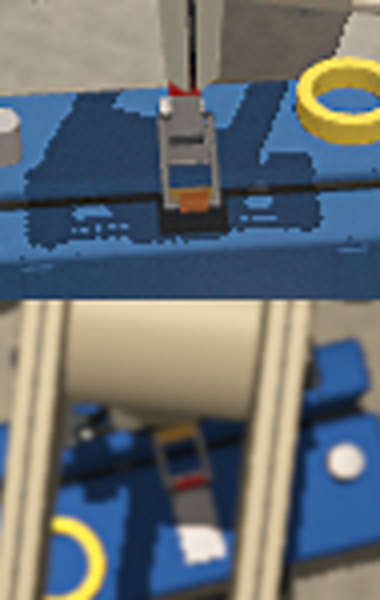

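>>> move_arm --deltas '[-0.025, 0, 0, 0, 0, 0, 0, -0.048, 0, 0, 0, 0, 0, 0, -0.048, 0, 0.026, 0, 0, 0, 0, -0.048, 0, 0.0517, 0, 0, 0, 0, -0.048, 0, 0.0517, 0, 0, 0, 0, -0.051, 0, 0.0517, 0, 0, 0, 0, -0.054, 0, 0.0517, 0, 0, 0, 0, -0.057, 0, 0.0517, 0, 0, 0, 0, -0.057, 0, 0.0517, 0, 0, 0, 0]'

```text
t: 22.15
tool_pos: [0.55, -0.0135, 0.2595]
orientation: [3.113, 0.422, 0.001]
force: [0.5, 0.2, -0.4]
opening: 0.0006
gripper_force: 0.0
```

```bash
python3 st.py
```

```text
tcp [12.83 -0.39 65.52] Fcase 0.5120183724596541 0.05626345325028009 -0.4497796341631072 open 0.0006 bar est (array([24.84, 41.43]), np.float64(147.08123403592083), np.float64(67.72610864938798))
```

>>> move_arm --deltas '[-0.0032, 0, 0, 0, 0, 0, 0, -0.0075, 0, 0.0001, 0, 0, 0, 0, -0.0117, 0, 0.0003, 0, 0, 0, 0, -0.0164, 0, 0.0012, 0, 0, 0, 0, -0.021, 0, 0.0022, 0, 0, 0, 0, -0.0254, 0, 0.0038, 0, 0, 0, 0, -0.0297, 0, 0.0057, 0, 0, 0, 0, -0.0297, 0, 0.0057, 0, 0, 0, 0]'

```text
t: 23.15
tool_pos: [0.5215, -0.0212, 0.2535]
orientation: [3.113, 0.423, 0.002]
force: [4.6, 1.7, -1.2]
opening: 0.0008
gripper_force: 1.7
```

```bash
python3 st.py; python3 -c "
from seg import *
cents()"
```

```text
tcp [-16.67  -0.3   59.49] Fcase 4.925682658586547 0.3902804433491425 -1.2241824894279572 open 0.0008 bar est (array([ 6.06, 44.52]), np.float64(195.39250159721325), np.float64(62.775332398306084))
scene red 10 [245.5 148.8] 242 249 148 149 [ 0.5197 -0.0208  0.2315]
scene orange 29 [248.3793 177.    ] 245 252 175 179 [0.6031 0.0031 0.2112]
scene brass 10 [245.1 176.3] 242 252 175 177 [ 0.575  -0.0114  0.1864]
top orange 1 [263. 189.] 263 263 189 189 [ 0.6017 -0.0033  0.2139]
orange [ 0.6015 -0.0003  0.2092] res [-1.23   -0.0048] [-0.9812  0.1638]
```

>>> move_arm --deltas '[-0.004, 0, 0.0023, 0, 0, 0, 0, -0.008, 0, 0.005, 0, 0, 0, 0, -0.0117, 0, 0.008, 0, 0, 0, 0, -0.0151, 0, 0.0113, 0, 0, 0, 0, -0.018, 0, 0.0149, 0, 0, 0, 0, -0.0209, 0, 0.0187, 0, 0, 0, 0, -0.0233, 0, 0.0228, 0, 0, 0, 0, -0.0253, 0, 0.027, 0, 0, 0, 0, -0.027, 0, 0.0314, 0, 0, 0, 0, -0.0283, 0, 0.036, 0, 0, 0, 0, -0.0291, 0, 0.0406, 0, 0, 0, 0]'

```text
t: 24.62
tool_pos: [0.4929, -0.029, 0.212]
orientation: [-3.113, -0.422, 0.001]
force: [0.8, -1.1, 0.0]
opening: 0.0004
gripper_force: 0.0
```

```bash
python3 st.py; python3 -c "
from seg import *
cents()"
```

```text
tcp [-46.37  -0.2   18.05] Fcase 0.43126894939655963 -1.2660769790257564 0.038996435391411774 open 0.0004 bar est (array([nan, nan]), np.float64(nan), np.float64(50.222526049986264))
scene red 6 [244.3333 153.8333] 241 248 153 154 [ 0.4988 -0.029   0.1973]
scene orange 21 [247.1905 172.8571] 245 250 171 175 [ 0.5952 -0.0014  0.2172]
scene brass 22 [246.5    173.6364] 233 252 130 177 [ 0.5755 -0.0075  0.1965]
top orange 20 [262.75 192.9 ] 259 266 191 194 [ 0.5894 -0.0029  0.2191]
top brass 70 [262.7714 200.9857] 240 268 195 240 [ 0.5663 -0.0038  0.1881]
orange [ 0.5898 -0.0027  0.2124] res [-0.0756  0.0001] [-0.0608  0.0105]
brass [ 0.5668 -0.0065  0.1892] res [ 1.0897 -0.0075] [ 0.8879 -0.1574]h.py:29: RuntimeWarning: invalid value encountered in arccos
  g=np.array(g,float);d=np.hypot(*g);c=(L1**2+d*d-GO**2)/(2*L1*d);p=np.arctan2(g[1],g[0])+np.arccos(min(c,1))
```

>>> move_arm --deltas '[-0.0005, 0, 0.002, 0, 0, 0, 0, -0.0005, 0, 0.004, 0, 0, 0, 0, -0.0005, 0, 0.0045, 0, 0, 0, 0]'

```text
t: 25.1
tool_pos: [0.4927, -0.0292, 0.208]
orientation: [3.113, 0.423, -0.0]
force: [-0.1, 0.1, 0.8]
opening: 0.0005
gripper_force: 0.0
```

>>> move_arm --deltas '[0, 0, 0.0005, 0, 0, 0, 0, 0, 0, 0.001, 0, 0, 0, 0, 0, 0, 0.001, 0, 0, 0, 0]'

```text
t: 25.48
tool_pos: [0.4928, -0.0291, 0.2077]
orientation: [3.113, 0.423, 0.001]
force: [-4.0, 0.6, 5.6]
opening: 0.0008
gripper_force: 2.7
```

>>> move_arm --deltas '[0, 0, 0.0005, 0, 0, 0, 0, 0, 0, 0.001, 0, 0, 0, 0, 0, 0, 0.001, 0, 0, 0, 0]'

```text
t: 25.85
tool_pos: [0.4929, -0.0292, 0.2076]
orientation: [3.113, 0.423, 0.001]
force: [-6.4, 0.5, 11.3]
opening: 0.0006
gripper_force: 5.8
```

>>> move_arm --deltas '[0, 0, -0.01, 0, 0, 0, 0, 0, 0, -0.04, 0, 0, 0, 0, -0.03, 0, -0.09, 0, 0, 0, 0, -0.09, 0, -0.12, 0, 0, 0, 0, -0.15, 0, -0.12, 0, 0, 0, 0, -0.15, 0, -0.12, 0, 0, 0, 0, -0.15, 0, -0.12, 0, 0, 0, 0]'

```text
t: 26.72
tool_pos: [0.3485, -0.0693, 0.3265]
orientation: [3.113, 0.421, 0.003]
force: [0.5, 0.1, 0.3]
opening: 0.0003
gripper_force: 0.0
```

```bash
python3 st.py 2>/dev/null; python3 - <<'E'
from seg import *
cents()
a,d=robot.read_camera("scene");b,_=robot.read_camera("top")
cv2.imwrite("pics/g.png",cv2.resize(np.vstack([a[130:205,200:295,::-1],b[165:240,220:315,::-1]]),None,fx=4,fy=4,interpolation=cv2.INTER_CUBIC))
E
```

```text
tcp [-196.19   -0.5   132.5 ] Fcase 0.504818885271854 0.006532994881877167 0.320854394668464 open 0.0003 bar est (array([-51.26,  60.33]), np.float64(100.7790562682813), np.float64(237.38523323495062))
scene red 39 [244.7436 151.8462] 241 248 149 154 [ 0.4896 -0.0298  0.1967]
scene orange 21 [247.1905 172.8571] 245 250 171 175 [ 0.5943 -0.0016  0.2164]
scene brass 21 [247.1429 175.7143] 242 252 172 177 [ 0.579  -0.0052  0.1929]
top red 37 [270.7297 226.973 ] 268 274 224 230 [ 0.4866 -0.0306  0.1969]
top orange 20 [262.75 192.9 ] 259 266 191 194 [ 0.5893 -0.0029  0.2211]
top brass 102 [255.598  212.0098] 240 268 195 241 [0.5314 0.0175 0.1875]
red [ 0.4866 -0.0305  0.1943] res [-0.0408 -0.    ] [-0.0353  0.0063]
orange [ 0.5898 -0.0027  0.2124] res [-0.0756  0.0001] [-0.0608  0.0105]
brass [0.5356 0.002  0.1568] res [ 6.0786 -0.2101] [ 5.0177 -0.9739]
```

View pics/g.png

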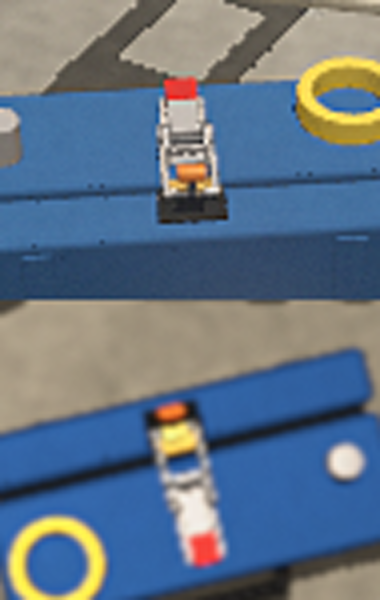

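The lever lies flat at z ≈ 0.194 m, the loop is over the brass hook, the lid is drawn in, and the tape and socket have not moved.

```bash
python3 -c "
from plant import robot
print(robot.close_job())"
```

```text
the job is handed in; nothing more can be done
None
```

The loop was hooked under the keeper and drawn back to about 8 N net at the bar (about 11 N measured, less about 3 N of drag). I then let go and pressed the lever over centre until it lay flat and home, and handed the job in at about 27 s with the robot clear of everything.

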